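Load the parts shuttle and index it one hole

ROBOT

A 6-joint arm with a two-finger parallel gripper is mounted at the origin on the work surface. World frame = base frame: x ahead of the robot, y to its left, z up, the work surface at z = 0. Lengths are in m, angles in rad, forces in N, time in s.
With the tool pointing down it reaches from about 0.225 to 0.875 m from the base axis. Payload 3.4 kg.
Tool frame: the origin (TCP) lies at the very end of the fingers, on their centre line; the grasp point (between the pads) lies 19 mm behind it; x points along the fingers, y is the direction in which the jaws open and shut, and the axes are right-handed (so a half turn about x gives the same grasp; the last joint's range is limited). The gripper opens to 85 mm and grips with 20 to 120 N. Pads are 22 mm wide; open, the fingers measure 114 mm over their backs; the gripper's body (76 mm by 85 mm) begins 54 mm behind the grasp point. The pads swing forward as they close: fully open they stand 13 mm farther back than shut.
Start: joints at [-1.286, 0.276, 1.505, -0, 1.361, -0.121], TCP at [0.227, -0.528, 0.231] pointing down, gripper open.
Joint ranges: [-2.89, 2.89], [-0.75, 2.08], [0.22, 2.7], [-1.18, 4.32], [0.11, 2.71], [-2.7, 2.7]. Speed limits (rad/s): [2.57, 2.57, 3.14, 3.14, 3.14, 3.14].

INTERFACE

Orientations are given as a unit quaternion [w, x, y, z].
In Python, from rig import manip gives the robot as it stands. The module is installed in compiled form; this text tells all that it offers.
- The arm moves only by the tool play_rows, never from a script. Its argument "plan" is a list that holds one entry, the list of rows, each a list of 5 numbers: the closure, from 0 (fully open) to 1 (shut), then the shift along the tool's x, y, z in m, then the turn about the tool's x in degrees. A call has 1 to 12 rows; each row is the pose to reach, as a shift and turn from the pose measured when the call began, along the tool's axes at that moment; what a row does not reach only later rows make up. A row lasts 1/10 s, in which the tool goes at most 50 mm and 8.59 degrees, less where a joint would pass 70% of its speed; a pose out of reach is approached as far as the arm can. A call with a gripper value outside its range is refused whole. The fingers move at their own pace and stop on an object; "grip_force" is the grip in N (left out, the last holds). Time passes only in rows, so rows that repeat a pose let the fingers close. It gives the time, the measured TCP pose, the force and the opening at its end, in the units of the state.
- manip.get_state(): the state, without advancing time (a new reading comes with each control period).
- manip.get_image(name): name is "scene" or "top"; returns (picture, depth): 480x640x3 uint8, red, green, blue; 480x640 float32, m along the optical axis (not along the pixel's ray), 0 where there is no reading.
- manip.camera_params(name): a dict with "intrinsics" (3x3 intrinsics, pixels), "R" (3x3) and "t" (3): a world point X has camera coordinates R X + t. Camera axes: x right, y down, z forward; pixel columns grow to the right and rows downward; lengths in m; the calibration is good to about 2 mm. A picture is of the moment at which its call begins. camera_params takes no time and is no camera call.
- manip.sign_off(): hands the job in, once; it reports no verdict.
The state is a dict: "clock": time; "qpos": joint angles; "qd": joint speeds; "effort": joint torques, N m; "position": TCP position; "ee_rot": TCP orientation; "contact_force": force on the tool from outside, world axes, zero at the start; "moment": the same for the moment, N m; "width": finger opening in m.
Only numpy, scipy, OpenCV 4.12 (cv2) and the standard library are available. Lean on these libraries where they do the work, as an engineer would, in place of code of your own. Each camera call takes 0.05 s, during which the arm holds its last target.

TASK

Tip all six steel balls from the dipper cup into the grey bin of the shuttle and stand the empty cup upright back on the table. Then pull up the black lock knob, slide the shuttle one hole along its rail towards the tall end plate, and let the pin go fully home in that next hole. Finish while still holding the knob in the gripper with the pin down; leave the other things on the table where they are.

Things in the scene. Friction and masses are not known exactly. Their poses are not given: they have to be found in the camera images.
- rail: Fixed metal rail unit, 190 x 360 mm, standing on the table. Origin: on the table, straight below the lock knob's axis when the shuttle is in its first hole (shuttle joint 0). Its own y axis runs along the rail towards the tall end plate (190 wide, 90 high, 200 mm from the origin); x runs from the knob to the bin side. Along the line x = 0 the 30 mm high bar has square 14 mm lock holes at y = -60, 0, 60 and 120 mm.
- shuttle (a joint): Travel of the shuttle (120 x 190 mm saddle with bin and lock knob, 0.6 kg, about 2.5 N of friction) along the rail's y axis, in m: 0 = first hole (start), 0.060 = next hole, 0.120 = the one after; it can travel from -0.07 to 0.13 when unlocked. The 10 mm pin has 2 mm of play in a hole.
- plunger (a joint): Height of the lock knob and pin above fully home, in m: 0 = pin fully down in a hole, 0.018 = pulled up to the stop. A spring pushes it down with 5 N (home) to 9 N (top). The pin is clear of the hole from 0.012 up; let down between holes it rests on the bar at 0.012. The pin's end is a half ball that centres itself if let down within about 4 mm of a hole.
- knob (a point): Centre of the black upright cylindrical lock knob, 26 mm across and 32 mm high (rises and slides with the plunger and shuttle). With the pin home it is 101 mm above the table; below its underside come 15 mm of thin stem, then the 24 mm sleeve. The bin's wall begins 30 mm from the knob's axis, on the rail's +x side, and is 79 mm high above the table.
- bin_mouth (a point): Centre of the open top of the shuttle's grey bin: 120 x 120 mm outside, 4 mm walls, inside 112 x 112 mm and 37 mm deep; its rim is 79 mm above the table. It lies 90 mm from the knob's axis along the rail's x axis and moves with the shuttle.
- cup_handle (a point): Centre of the graspable part of the cup's flat upright handle: 12 mm thick along the cup's own y, 22 mm wide along its x, its top 21 mm above this point, which is 76 mm above the cup's underside and 59 mm from the cup's axis along the cup's own +x. Axes are the cup's (z up when it stands).
- cup_mouth (a point): Centre of the cup's mouth, 55 mm above its underside. The aluminium dipper cup flares from 54 mm across at the foot to 88 mm at the mouth, walls 3 mm, 0.13 kg, and starts standing on the table with the six balls in it. Axes as for the handle.
- ball0_center (a point): Centre of one of six plain steel balls, 16 mm across, 17 g, at first in the cup.
- ball1_center (a point): Centre of one of six plain steel balls, 16 mm across, 17 g, at first in the cup.
- ball2_center (a point): Centre of one of six plain steel balls, 16 mm across, 17 g, at first in the cup.
- ball3_center (a point): Centre of one of six plain steel balls, 16 mm across, 17 g, at first in the cup.
- ball4_center (a point): Centre of one of six plain steel balls, 16 mm across, 17 g, at first in the cup.
- ball5_center (a point): Centre of one of six plain steel balls, 16 mm across, 17 g, at first in the cup.
- cup: The dipper cup itself; origin at the centre of its underside, axes as for the handle.
- reel_a: Bystander: flat white component reel, 120 mm across, 14 mm high; origin under its centre.
- reel_b: Bystander: another such reel.
- core: Bystander: upright white tube, 76 mm across, 60 mm high; origin under its centre.
- bottle: Bystander: green bottle, 50 mm across, 95 mm high; origin under its centre.
- jar: Bystander: clear jar with steel lid, 56 mm across, 70 mm high; origin under its centre.
- tweezers: Bystander: steel tweezers lying flat, 125 mm long along x, 9 mm wide and high; origin under the middle.
There are look-alikes about, which are no part of the job. Leave any brown or orange look-alike of the cup alone.

How it is judged:
By the outcome, as a careful person would: the job done as asked, in the order asked, and still so for the second after the job is handed in, while the arm keeps its last pose, push and grip.
It also fails if it takes over 61 s, if anything falls off the work surface, if the arm or the gripper's body presses on something with over 40 N, if the wrist force passes 120 N, or if a joint passes its speed limit or range.

## Working session

There is one attempt and no reset: what is moved stays moved. The work goes in short steps, Python scripts to look and compute and a tool call to move; the robot and the scene stay as the last step left them, time stands still between calls to the robot, and variables do not carry over. Pictures are saved under pics/ and viewed, and the job is handed in when it is done.

Besides the shell and the picture viewer there is one more tool, called as name(argument=value, ...), one argument or row to a line, values as JSON. play_rows: Moves the arm, as the interface text tells. Its arguments: {"type":"object","properties":{"plan":{"type":"array","items":{"type":"array","items":{"type":"array","items":{"type":"number"}}}},"grip_force":{"type":"number"}},"required":["plan"]}

```bash
mkdir -p pics; python3 - <<'E'
from rig import manip
import cv2,numpy as np
s=manip.get_state();print(s)
for n in("scene","top"):
    p,d=manip.get_image(n);cv2.imwrite(f"pics/{n}0.png",p[:,:,::-1]);np.save(f"{n}0.npy",d)
    c=manip.camera_params(n);print(n,c)
E
```

```text
{'clock': 0.0, 'qpos': array([-1.28603332e+00,  2.76639127e-01,  1.50615289e+00, -1.15240548e-05,
        1.36068476e+00, -1.20979606e-01]), 'qd': array([ 7.63240055e-04, -8.23834359e-04,  1.22904957e-03,  2.02653187e-03,
       -4.55283203e-04, -1.92173757e-05]), 'effort': array([-2.63070047e-03, -4.16778803e+01, -2.45801890e+01, -4.49305644e-04,
        1.10724251e-02,  7.79703470e-06]), 'position': array([ 0.22680532, -0.52780256,  0.23040667]), 'ee_rot': array([-0.14180689, -0.69254656, -0.14313405,  0.69266349]), 'contact_force': array([ 0.90150327,  0.55401451, -0.52901192]), 'moment': array([-0.0042441 , -0.03130383,  0.00982898]), 'width': 0.08510011723080034}
scene {'intrinsics': array([[494.17271625,   0.        , 318.04776213],
       [  0.        , 494.17271625, 236.54290625],
       [  0.        ,   0.        ,   1.        ]]), 'R': array([[ 3.10994471e-02,  9.99516286e-01, -1.37917156e-04],
       [ 5.55002662e-01, -1.73833857e-02, -8.31666918e-01],
       [-8.31267026e-01,  2.57878369e-02, -5.55274813e-01]]), 't': array([-0.06649468, -0.23326174,  1.63846863])}
top {'intrinsics': array([[463.02808014,   0.        , 327.59947525],
       [  0.        , 463.02808014, 239.35221802],
       [  0.        ,   0.        ,   1.        ]]), 'R': array([[ 0.00328375, -0.99998257,  0.00490687],
       [-0.9960574 , -0.00370578, -0.08863367],
       [ 0.08865031, -0.00459647, -0.9960522 ]]), 't': array([0.05823401, 0.5488034 , 1.07960761])}
```

View pics/scene0.png

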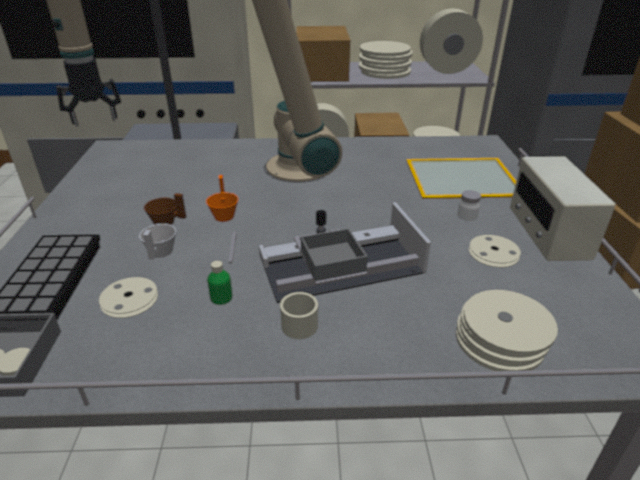

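View pics/top0.png

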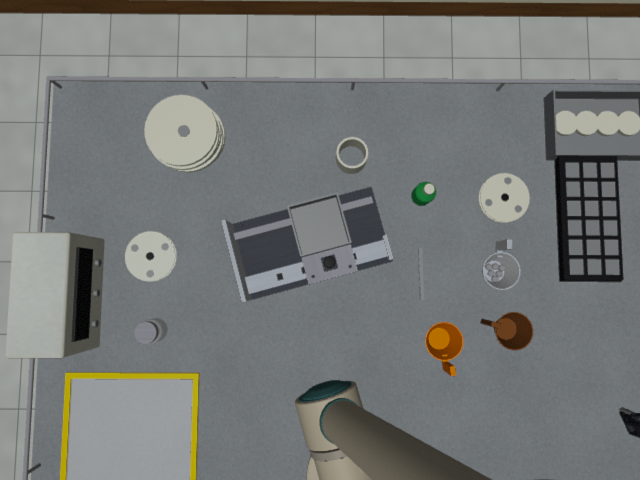

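Scene: grey/aluminium cup at top (502,270), with its handle at (504,243), scene (158,240). Things it could be taken for: the orange cup at top (445,341) and the brown cup at (513,330). The white core at (352,153) and jar at (148,331) are clearly something else. The knob is at (331,263), the bin at (320,226), and the tall end plate on the left at (235,260). I'll check with close crops.

```bash
python3 - <<'E'
import cv2,numpy as np
a=cv2.imread("pics/top0.png");b=cv2.imread("pics/scene0.png")
f=lambda im,x,y,w,h,k:cv2.resize(im[y:y+h,x:x+w],None,fx=k,fy=k,interpolation=cv2.INTER_CUBIC)
c1=f(a,470,225,65,75,6);cv2.imwrite("pics/c1.png",c1)
c2=f(a,215,180,190,130,4);cv2.imwrite("pics/c2.png",c2)
c3=f(b,130,190,120,75,5);cv2.imwrite("pics/c3.png",c3)
c4=f(b,250,190,190,110,4);cv2.imwrite("pics/c4.png",c4)
E
```

```text
(no output)
```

View pics/c1.png

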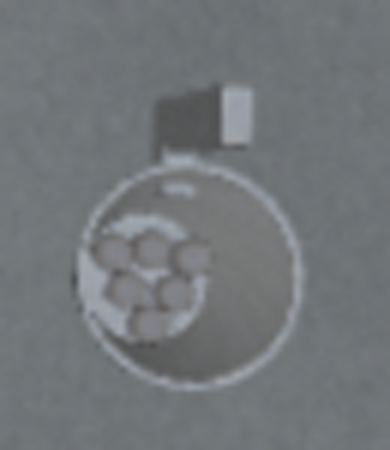

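View pics/c2.png

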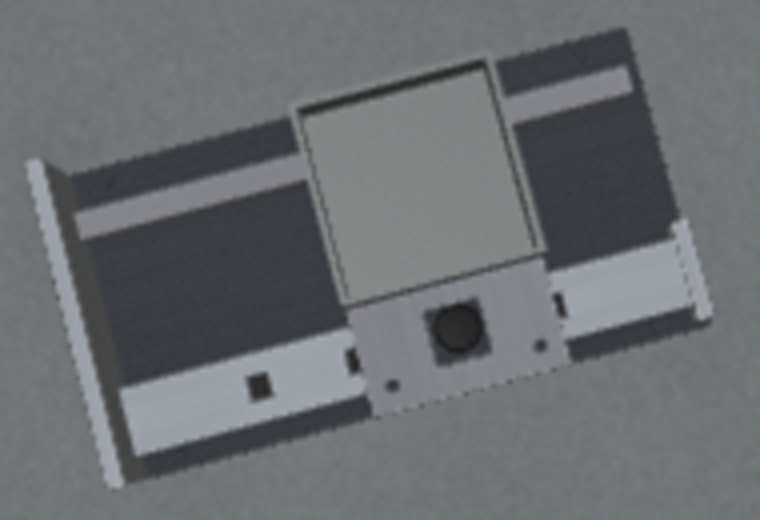

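View pics/c3.png

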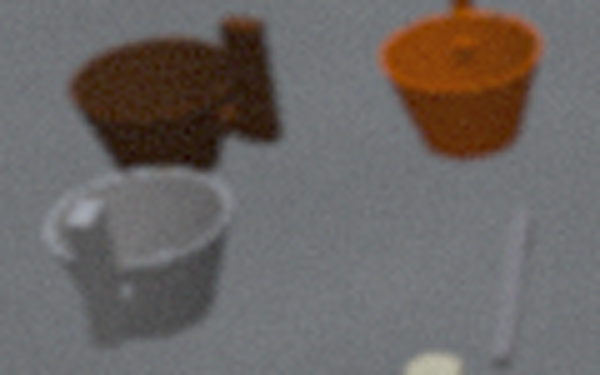

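View pics/c4.png

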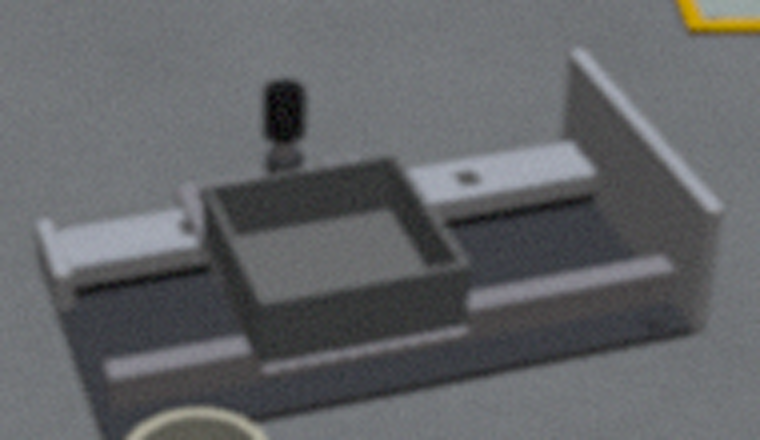

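The silver cup holds six balls (crop c1), with its handle top at about top (509.5,244). The other two cups are brown and orange. Knob top is at about (330,262). Now ray-casting.

```bash
cat > h.py <<'E'
from rig import manip
import numpy as np,cv2
from scipy.spatial.transform import Rotation as R
def ray(n,u,v,z):
    c=manip.camera_params(n);K,Rm,t=c["intrinsics"],c["R"],c["t"]
    o=-Rm.T@t;d=Rm.T@np.linalg.inv(K)@np.array([u,v,1.]);return o+d*(z-o[2])/d[2]
def proj(n,X):
    c=manip.camera_params(n);p=c["intrinsics"]@(c["R"]@np.asarray(X)+c["t"]);return p[:2]/p[2]
def rot(s): q=s["ee_rot"];return R.from_quat([q[1],q[2],q[3],q[0]]).as_matrix()
E
python3 - <<'E'
from h import *
np.set_printoptions(precision=4,suppress=True)
c2=lambda x,y:(215+(x+.5)/4-.5,180+(y+.5)/4-.5)
c1=lambda x,y:(470+(x+.5)/6-.5,225+(y+.5)/6-.5)
c4=lambda x,y:(250+(x+.5)/4-.5,190+(y+.5)/4-.5)
c3=lambda x,y:(130+(x+.5)/5-.5,190+(y+.5)/5-.5)
print("knob top",ray("top",*c2(460,326),.117),"scene",ray("scene",*c4(285,87),.117))
cs=[ray("top",*c2(*p),.079) for p in[(294,107),(490,60),(546,252),(347,305)]];print("bin",np.mean(cs,0),cs)
cs2=[ray("scene",*c4(*p),.079) for p in[(203,190),(390,158),(468,265),(255,303)]];print("bin sc",np.mean(cs2,0),cs2)
print("hole2",ray("top",*c2(260,386),.030))
print("plate",ray("top",*c2(35,160),.09),ray("top",*c2(115,485),.09))
print("mouth",ray("top",*c1(191,275),.055), "sc",ray("scene",*c3(138,220),.055))
print("htop",ray("top",*c1(237,115),.097),"sc",ray("scene",*c3(85,213),.097))
k=[ray("top",*c1(x,y),.097)for x,y in[(222,87),(253,87),(253,146),(222,146)]];print(k)
s=manip.get_state();print(rot(s))
E
```

```text
knob top [0.4928 0.056  0.117 ] scene [0.4903 0.058  0.117 ]
bin [0.5769 0.079  0.079 ] [array([0.6188, 0.1506, 0.079 ]), array([0.6464, 0.039 , 0.079 ]), array([0.5365, 0.0071, 0.079 ]), array([0.5061, 0.1195, 0.079 ])]
bin sc [0.5806 0.0796 0.079 ] [array([0.5414, 0.0087, 0.079 ]), array([0.5107, 0.1197, 0.079 ]), array([0.6198, 0.1538, 0.079 ]), array([0.6507, 0.0363, 0.079 ])]
hole2 [0.4608 0.1728 0.03  ]
plate [0.5864 0.2948 0.09  ] [0.4054 0.2464 0.09  ]
mouth [ 0.4754 -0.3411  0.055 ] sc [ 0.4792 -0.3394  0.055 ]
htop [ 0.5338 -0.344   0.097 ] sc [ 0.537  -0.3422  0.097 ]
[array([ 0.5442, -0.3387,  0.097 ]), array([ 0.5442, -0.3503,  0.097 ]), array([ 0.5223, -0.3496,  0.097 ]), array([ 0.5222, -0.3381,  0.097 ])]
[[-0.0005  0.3947 -0.9188]
 [ 0.0016 -0.9188 -0.3947]
 [-1.     -0.0017 -0.0002]]
```

```bash
cat >> h.py <<'E'
np.set_printoptions(precision=4,suppress=True)
KN=np.array([.4915,.057]);A=np.radians(15.)
U=np.array([np.cos(A),np.sin(A)]);V=np.array([-np.sin(A),np.cos(A)])
def to(x,y,z,jaw=None):
    "tool-frame delta to TCP x,y,z; jaw=world yaw deg wanted for tool y"
    s=manip.get_state();M=rot(s);d=M.T@(np.array([x,y,z])-s["position"])
    j=np.degrees(np.arctan2(M[1,1],M[0,1]));o=""
    if jaw is not None:o=-(((jaw-j)+90)%180-90)
    print("t",round(s["clock"],2),"pos",s["position"],"jaw",round(j,2),"w",round(s["width"],4),"F",s["contact_force"],"-> d",d.round(4),"turn",o)
E
python3 - <<'E'
from h import *
to(.535,-.343,.15,87.5)
for n,u,v,z in[("core",352,153,.06),("reel",504,197,.014),("bottle",424,193,.09)]:print(n,ray("top",u,v,z))
# rail angle estimates
b=[np.array(p) for p in[(.6188,.1506),(.6464,.039),(.5365,.0071),(.5061,.1195)]]
for d in(b[0]-b[1],b[3]-b[2],b[0]-b[3],b[1]-b[2],np.array((.5864-.4054,.2948-.2464))):print(np.degrees(np.arctan2(d[1],d[0])),np.hypot(*d))
E
```

```text
t 0.1 pos [ 0.2268 -0.5279  0.2305] jaw -66.75 w 0.0856 F [ 0.1639 -0.1771  0.6183] -> d [ 0.0807 -0.0481 -0.3561] turn 25.748998829078914
core [0.749  0.0037 0.06  ]
reel [ 0.6544 -0.3683  0.014 ]
bottle [ 0.6489 -0.1574  0.09  ]
103.89119117145484 0.11496225467517589
105.1342781300188 0.11643848161153597
15.427048508131142 0.11691236033884529
16.186104157435327 0.11443609570410902
14.970814668671117 0.18735944064818302
```

play_rows(
  plan=[
    [[0,0.02,-0.01,-0.08,5],[0,0.04,-0.02,-0.13,12],[0,0.06,-0.03,-0.18,19],[0,0.08,-0.035,-0.23,25.7],[0,0.081,-0.04,-0.28,25.7],[0,0.081,-0.045,-0.32,25.7],[0,0.081,-0.048,-0.356,25.7],[0,0.081,-0.048,-0.356,25.7],[0,0.081,-0.048,-0.356,25.7],[0,0.081,-0.048,-0.356,25.7],[0,0.081,-0.048,-0.356,25.7]],
  ],
  grip_force=40,
)

```text
clock: 1.2
position: [0.5337, -0.3436, 0.1495]
ee_rot: [0.016, -0.706, 0.015, 0.708]
contact_force: [-0.2, -1.0, -0.6]
width: 0.0853
```

```bash
python3 - <<'E'
from h import *
to(.535,-.343,.057,87.5)
for n in("scene","top"):
    p,d=manip.get_image(n)
    x,y=(440,195) if n=="top" else (100,130)
    cv2.imwrite(f"pics/{n}1.png",cv2.resize(p[y:y+120,x:x+130,::-1],None,fx=4,fy=4,interpolation=cv2.INTER_CUBIC))
E
```

```text
t 1.2 pos [ 0.5337 -0.3436  0.1495] jaw -92.5 w 0.0853 F [-0.2269 -0.9985 -0.6355] -> d [ 0.0925 -0.0005 -0.0014] turn -0.0023578845357405953
```

View pics/scene1.png

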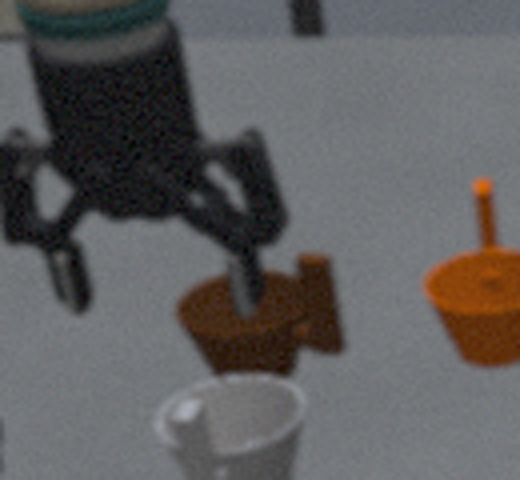

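View pics/top1.png

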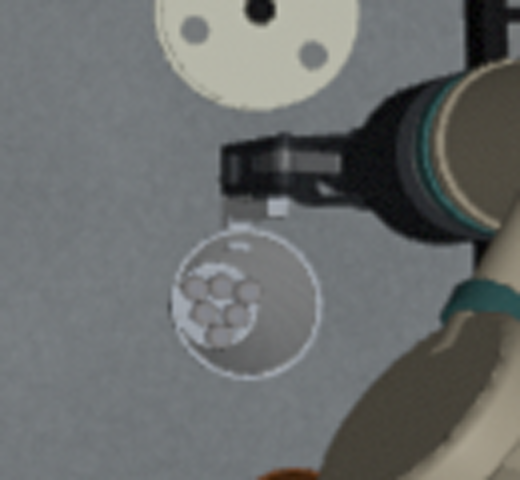

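Top view: the open gripper is over the handle (handle top at crop (277,207)), and the six balls are still in the cup. I'll check the tip projection, then descend.

```bash
python3 - <<'E'
from h import *
p=manip.get_state()["position"]
for n in("scene","top"):
    x,y=(440,195) if n=="top" else (100,130)
    print(n,[(proj(n,q)-[x,y])*4 for q in(p+[0,.042,.013],p+[0,-.042,.013])])
E
```

```text
scene [array([238.2272, 305.0752]), array([ 85.3356, 307.4727])]
top [array([245.7189, 184.856 ]), array([406.3992, 185.4495])]
```

play_rows(
  plan=[
    [[0,0.04,0,-0.001,0],[0,0.075,0,-0.001,0],[0,0.0925,0,-0.001,0],[0,0.0925,0,-0.001,0],[0.5,0.0925,0,-0.001,0],[1,0.0925,0,-0.001,0],[1,0.0925,0,-0.001,0],[1,0.0925,0,-0.001,0],[1,0.0925,0,-0.001,0],[1,0.0925,0,-0.001,0],[1,0.0925,0,-0.001,0]],
  ],
  grip_force=60,
)

```text
clock: 2.4
position: [0.5351, -0.344, 0.0581]
ee_rot: [-0.016, 0.707, -0.015, -0.707]
contact_force: [-0.5, -0.0, 3.9]
width: 0.0116
```

play_rows(
  plan=[
    [[1,-0.01,0,0,0],[1,-0.02,0,0,0],[1,-0.03,0,0,0],[1,-0.03,0,0,0]],
  ],
)

```text
clock: 2.8
position: [0.5361, -0.3449, 0.0901]
ee_rot: [-0.015, 0.708, -0.016, -0.706]
contact_force: [0.0, -0.1, -3.1]
width: 0.0114
```

```bash
python3 - <<'E'
from h import *
to(.535,-.343,.057,87.5)
for n in("scene","top"):
    p,d=manip.get_image(n)
    x,y=(440,195) if n=="top" else (100,130)
    cv2.imwrite(f"pics/{n}2.png",cv2.resize(p[y:y+120,x:x+130,::-1],None,fx=4,fy=4,interpolation=cv2.INTER_CUBIC))
E
```

```text
t 2.8 pos [ 0.5361 -0.3449  0.0901] jaw -92.54 w 0.0114 F [ 0.0008 -0.0883 -3.1491] -> d [ 0.0331 -0.0019  0.0013] turn -0.04307953782762297
```

View pics/scene2.png

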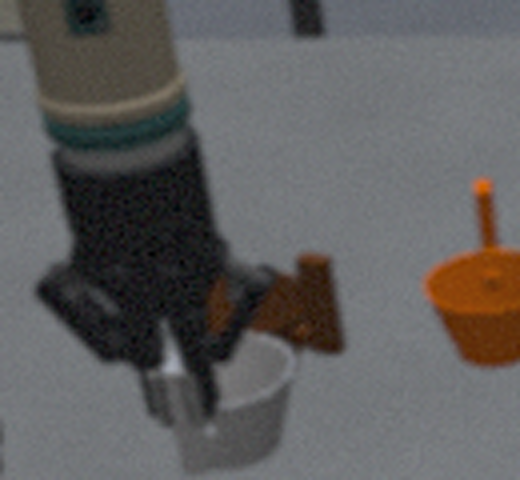

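View pics/top2.png

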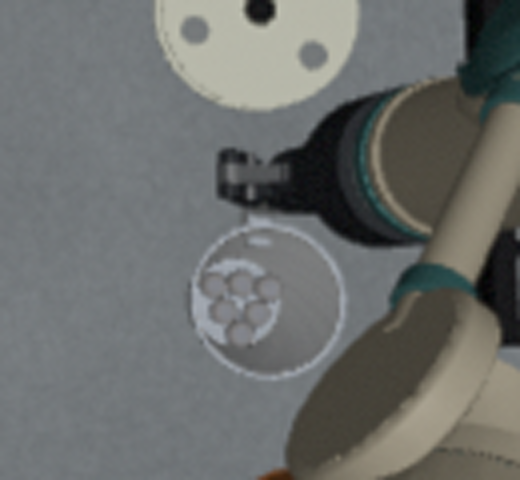

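Lifted 30 mm: the cup is level, all six balls are in it, opening 11.4 mm. Now carry it to the far (+x) side of the bin.

```bash
python3 - <<'E'
from h import *
E=KN+.150*U;print(E, E+.115*U)
to(*(E+.115*U),.20,105)
E
```

```text
[0.6364 0.0958] [0.7475 0.1256]
t 2.9 pos [ 0.5352 -0.3442  0.0885] jaw -92.54 w 0.0114 F [ 0.428   0.0329 -2.6532] -> d [-0.1113 -0.4788 -0.1913] turn -17.54398305274617
```

play_rows(
  plan=[
    [[1,-0.02,0,0,0],[1,-0.045,0,0,0],[1,-0.07,-0.01,-0.005,0],[1,-0.09,-0.03,-0.012,-2],[1,-0.105,-0.055,-0.022,-4],[1,-0.111,-0.085,-0.034,-6],[1,-0.111,-0.115,-0.046,-8],[1,-0.111,-0.145,-0.058,-10],[1,-0.111,-0.175,-0.07,-12],[1,-0.111,-0.205,-0.082,-14],[1,-0.111,-0.23,-0.092,-16],[1,-0.111,-0.25,-0.1,-17.5]],
  ],
)

```text
clock: 4.1
position: [0.6462, -0.097, 0.1988]
ee_rot: [-0.092, -0.701, -0.093, 0.701]
contact_force: [-0.9, 0.2, -2.8]
width: 0.0113
```

```bash
python3 - <<'E'
from h import *
E=KN+.150*U
to(*(E+.115*U),.20,105)
E
```

```text
t 4.1 pos [ 0.6462 -0.097   0.1988] jaw -74.92 w 0.0113 F [-0.8535  0.23   -2.759 ] -> d [-0.001  -0.1886 -0.1557] turn 0.08124269313037757
```

play_rows(
  plan=[
    [[1,0,-0.02,-0.015,0],[1,0,-0.045,-0.037,0],[1,0,-0.07,-0.058,0],[1,0,-0.095,-0.078,0],[1,0,-0.12,-0.1,0],[1,0,-0.145,-0.12,0],[1,0,-0.168,-0.139,0],[1,0,-0.182,-0.15,0],[1,0,-0.1886,-0.1557,0],[1,0,-0.1886,-0.1557,0]],
  ],
)

```text
clock: 5.1
position: [0.7474, 0.1261, 0.1982]
ee_rot: [-0.093, -0.7, -0.093, 0.702]
contact_force: [0.0, -0.5, -3.4]
width: 0.0112
```

```bash
python3 - <<'E'
from h import *
E=KN+.150*U
to(*(E+.115*U),.126,105)
for n in("scene","top"):
    p,d=manip.get_image(n)
    x,y=(240,90) if n=="top" else (250,170)
    cv2.imwrite(f"pics/{n}3.png",cv2.resize(p[y:y+150,x:x+190,::-1],None,fx=4,fy=4,interpolation=cv2.INTER_CUBIC))
E
```

```text
t 5.1 pos [0.7474 0.1261 0.1982] jaw -74.86 w 0.0112 F [ 0.0406 -0.4576 -3.442 ] -> d [ 0.0722  0.0006 -0.    ] turn 0.13907913592515797
```

View pics/scene3.png

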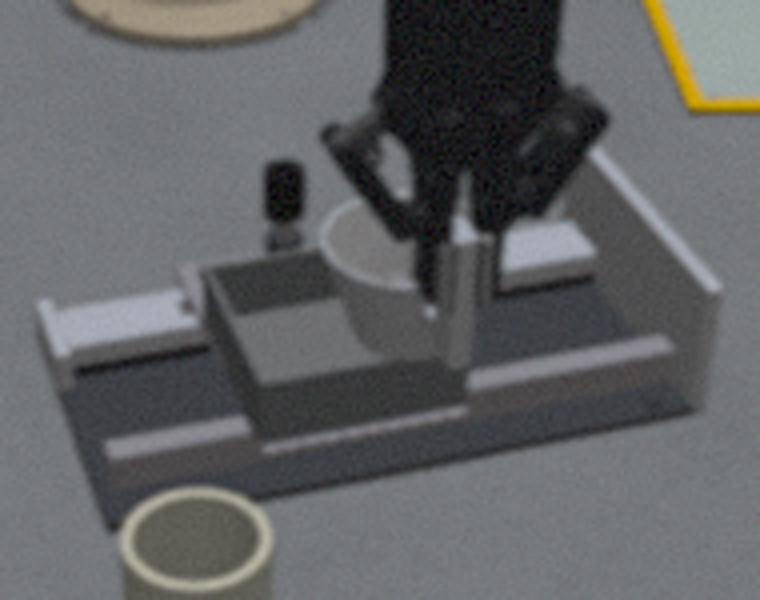

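View pics/top3.png

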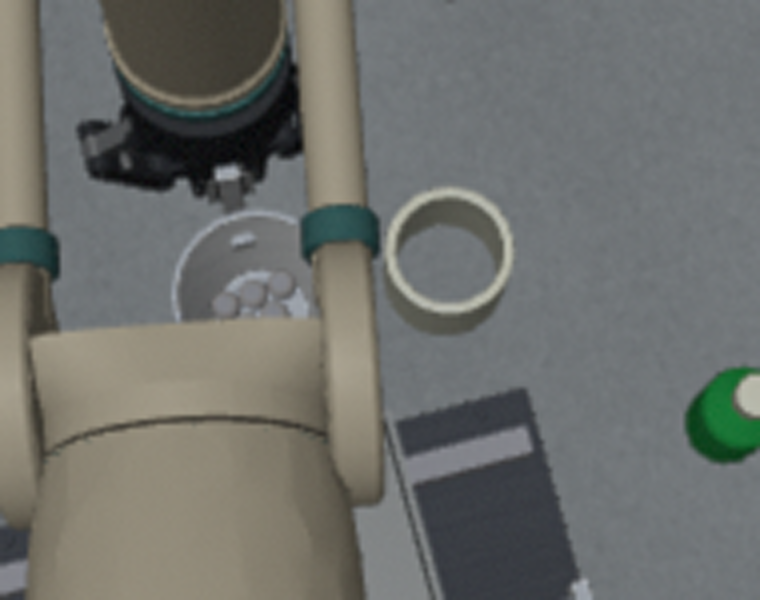

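The scene view shows the cup upright outside the bin's far wall. Lower to touching height next to the wall, foot below the rim.

play_rows(
  plan=[
    [[1,0.02,0,0,0],[1,0.04,0,0,0],[1,0.06,0,0,0],[1,0.07,0,0,0],[1,0.072,0,0.01,0],[1,0.072,0,0.02,0],[1,0.072,0,0.027,0],[1,0.072,0,0.027,0]],
  ],
)

```text
clock: 6.0
position: [0.7222, 0.117, 0.1291]
ee_rot: [0.093, 0.703, 0.092, -0.7]
contact_force: [2.9, 0.7, -1.2]
width: 0.0114
```

```bash
python3 - <<'E'
from h import *
E=KN+.150*U
to(*(E+.088*U),.126,105)
p,d=manip.get_image("scene");x,y=250,170
cv2.imwrite(f"pics/scene4.png",cv2.resize(p[y:y+150,x:x+190,::-1],None,fx=4,fy=4,interpolation=cv2.INTER_CUBIC))
E
```

```text
t 6.0 pos [0.7222 0.117  0.1291] jaw -74.98 w 0.0114 F [ 2.9412  0.7076 -1.1844] -> d [ 0.0031 -0.0018  0.0004] turn 0.017168796176292744
```

View pics/scene4.png

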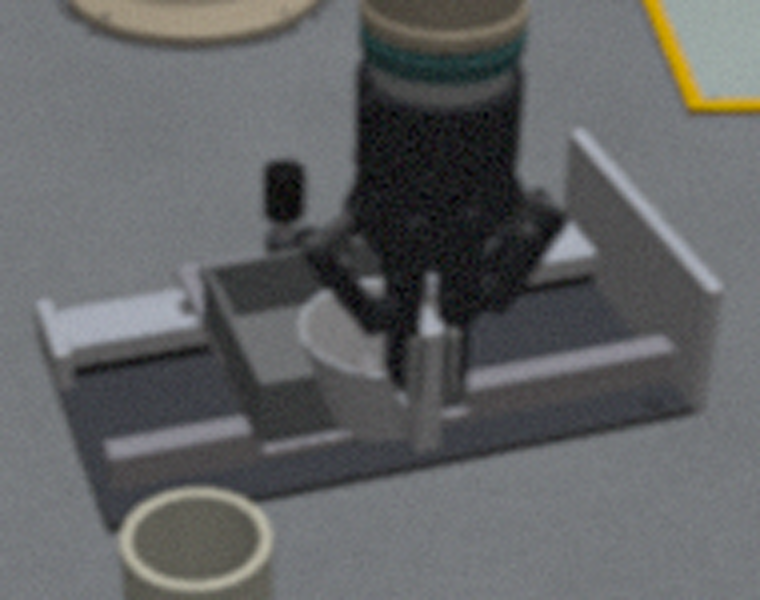

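play_rows(
  plan=[
    [[1,-0.004,0,0.007,0],[1,-0.008,0,0.0135,0],[1,-0.013,0,0.019,0],[1,-0.018,0,0.024,0],[1,-0.022,0,0.03,0],[1,-0.026,0,0.035,0],[1,-0.026,0,0.035,0]],
  ],
  grip_force=40,
)

```text
clock: 6.75
position: [0.6898, 0.1081, 0.1571]
ee_rot: [0.093, 0.704, 0.092, -0.698]
contact_force: [3.7, 0.1, 3.1]
width: 0.0111
```

```bash
python3 - <<'E'
from h import *
E=KN+.150*U
to(*(E+.088*U),.126,105)
p,d=manip.get_image("scene");x,y=250,170
cv2.imwrite(f"pics/scene5.png",cv2.resize(p[y:y+150,x:x+190,::-1],None,fx=4,fy=4,interpolation=cv2.INTER_CUBIC))
E
```

```text
t 6.75 pos [0.6898 0.1081 0.1571] jaw -74.97 w 0.0111 F [3.6636 0.0681 3.1437] -> d [ 0.0314 -0.002  -0.0329] turn 0.026923669816426354
```

View pics/scene5.png

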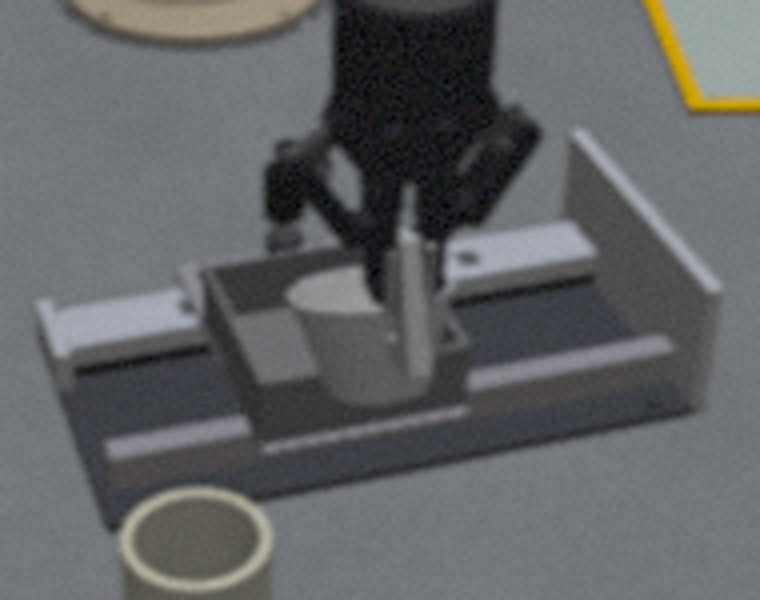

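Cup has tilted about 25° over the wall and the forces are small. Continue to about 60°.

play_rows(
  plan=[
    [[1,-0.003,0,0.008,0],[1,-0.005,0,0.015,0],[1,-0.0075,0,0.022,0],[1,-0.0095,0,0.0286,0],[1,-0.011,0,0.036,0],[1,-0.0125,0,0.0427,0],[1,-0.014,0,0.05,0],[1,-0.014,0,0.057,0],[1,-0.014,0,0.057,0]],
  ],
)

```text
clock: 7.7
position: [0.6346, 0.0933, 0.1712]
ee_rot: [0.093, 0.704, 0.092, -0.698]
contact_force: [3.2, 0.9, 3.1]
width: 0.0112
```

```bash
python3 - <<'E'
from h import *
E=KN+.150*U
to(*E,.126,105)
p,d=manip.get_image("scene");x,y=250,170
cv2.imwrite(f"pics/scene6.png",cv2.resize(p[y:y+150,x:x+190,::-1],None,fx=4,fy=4,interpolation=cv2.INTER_CUBIC))
E
```

```text
t 7.7 pos [0.6346 0.0933 0.1712] jaw -74.98 w 0.0112 F [3.2091 0.8696 3.1138] -> d [ 0.0452 -0.0021 -0.0019] turn 0.016652537823688363
```

View pics/scene6.png

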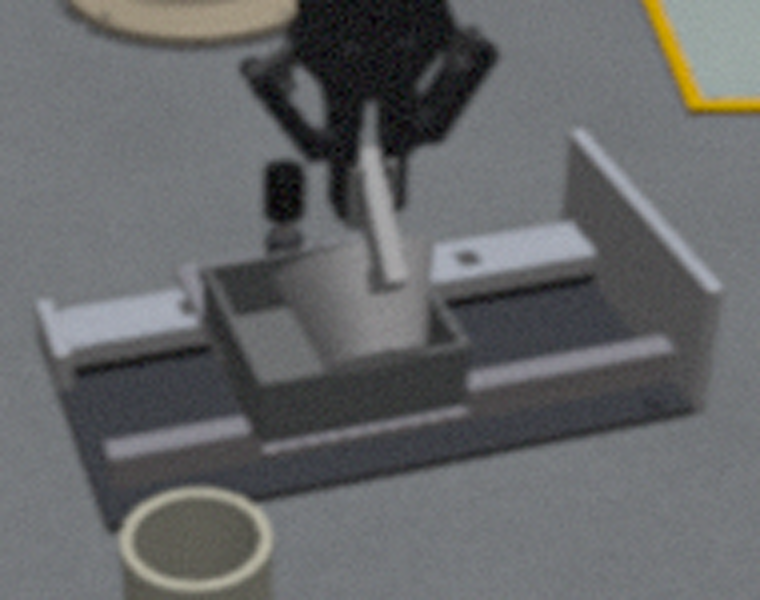

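play_rows(
  plan=[
    [[1,0.002,0,0.001,0],[1,0.004,0,0.006,0],[1,0.005,0,0.014,0],[1,0.007,0,0.022,0],[1,0.009,0,0.029,0],[1,0.012,0,0.036,0],[1,0.015,0,0.043,0],[1,0.018,0,0.05,0],[1,0.02,0,0.055,0],[1,0.02,0,0.055,0],[1,0.02,0,0.055,0]],
  ],
)

```text
clock: 8.85
position: [0.5807, 0.0786, 0.1526]
ee_rot: [0.093, 0.704, 0.092, -0.698]
contact_force: [-2.3, -0.2, 13.3]
width: 0.0112
```

```bash
python3 - <<'E'
from h import *
E=KN+.150*U
to(*E,.126,105)
p,d=manip.get_image("scene");x,y=250,170
cv2.imwrite(f"pics/scene7.png",cv2.resize(p[y:y+150,x:x+190,::-1],None,fx=4,fy=4,interpolation=cv2.INTER_CUBIC))
E
```

```text
t 8.85 pos [0.5807 0.0786 0.1526] jaw -74.97 w 0.0112 F [-2.2806 -0.1514 13.2922] -> d [ 0.027  -0.0022 -0.0581] turn 0.03136717854448534
```

View pics/scene7.png

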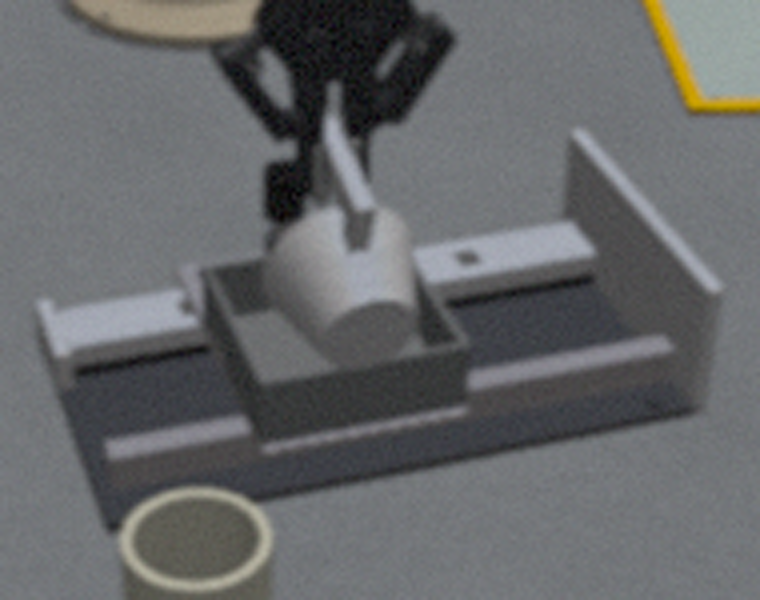

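Cup is at about 79° (foot ellipse at crop (365,330)) and the edge is near the foot corner. I'll lift, shift outward so the edge bears on the side wall, then roll it further with a lighter grip.

play_rows(
  plan=[
    [[1,-0.01,0,-0.003,0],[1,-0.018,0,-0.012,0],[1,-0.018,0,-0.023,0],[1,-0.013,0,-0.022,0],[1,-0.008,0,-0.019,0],[1,-0.005,0,-0.012,0],[1,-0.001,0,-0.004,0],[1,0.004,0,0.003,0],[1,0.009,0,0.008,0],[1,0.013,0,0.012,0],[1,0.013,0,0.012,0],[1,0.013,0,0.012,0]],
  ],
  grip_force=30,
)

```text
clock: 10.1
position: [0.5691, 0.0754, 0.142]
ee_rot: [0.093, 0.705, 0.092, -0.697]
contact_force: [-1.9, -0.6, 8.4]
width: 0.0116
```

```bash
python3 - <<'E'
from h import *
E=KN+.150*U
to(*E,.126,105)
p,d=manip.get_image("scene");x,y=250,170
cv2.imwrite(f"pics/scene8.png",cv2.resize(p[y:y+150,x:x+190,::-1],None,fx=4,fy=4,interpolation=cv2.INTER_CUBIC))
E
```

```text
t 10.1 pos [0.5691 0.0754 0.142 ] jaw -74.97 w 0.0116 F [-1.9095 -0.6331  8.4309] -> d [ 0.0168 -0.0023 -0.0702] turn 0.029480818424019617
```

View pics/scene8.png

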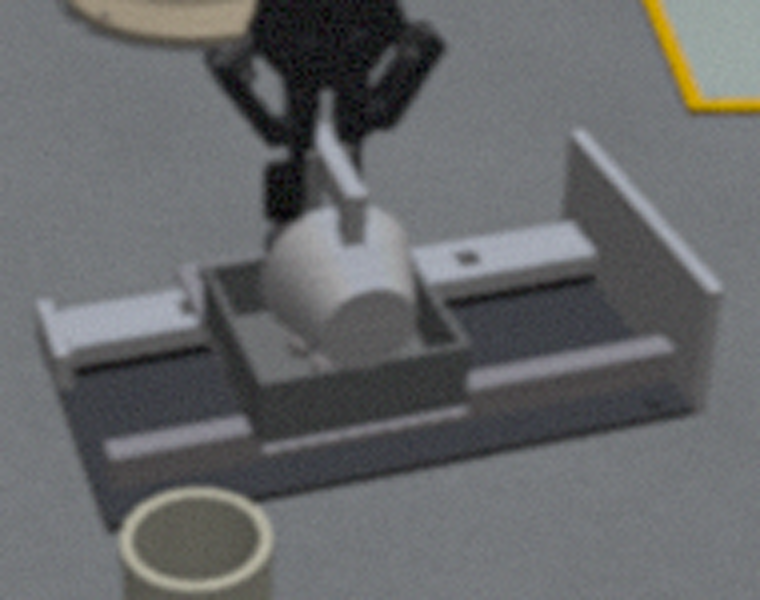

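Balls are showing in the bin at (300,350), (318,357). Tilt a bit further, wait, then lift and count.

play_rows(
  plan=[
    [[1,0.004,0,0.004,0],[1,0.008,0,0.008,0],[1,0.012,0,0.011,0],[1,0.012,0,0.011,0],[1,0.012,0,0.011,0],[1,0.0,0,0.011,0],[1,-0.02,0,0.005,0],[1,-0.04,0,0,0],[1,-0.06,0,0,0],[1,-0.08,0,0,0],[1,-0.08,0,0,0]],
  ],
)

```text
clock: 11.25
position: [0.5693, 0.0752, 0.2251]
ee_rot: [0.093, 0.707, 0.092, -0.695]
contact_force: [0.7, 0.7, -1.5]
width: 0.0111
```

```bash
python3 - <<'E'
from h import *
E=KN+.150*U
to(*E,.126,105)
p,d=manip.get_image("scene");x,y=250,110
cv2.imwrite(f"pics/scene9.png",cv2.resize(p[y:y+190,x:x+190,::-1],None,fx=3.1,fy=3.1,interpolation=cv2.INTER_CUBIC))
E
```

```text
t 11.25 pos [0.5693 0.0752 0.2251] jaw -74.97 w 0.0111 F [ 0.7188  0.7049 -1.4976] -> d [ 0.1002 -0.003  -0.0686] turn 0.025702742669579948
```

View pics/scene9.png

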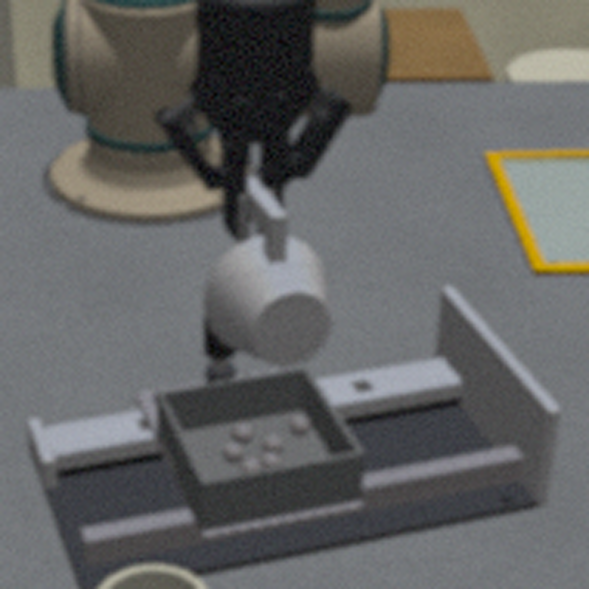

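```bash
python3 - <<'E'
import cv2
p=cv2.imread("pics/scene9.png")[380:490,190:350]
cv2.imwrite("pics/z9.png",cv2.resize(p,None,fx=4,fy=4,interpolation=cv2.INTER_CUBIC))
E
```

```text
(no output)
```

View pics/z9.png

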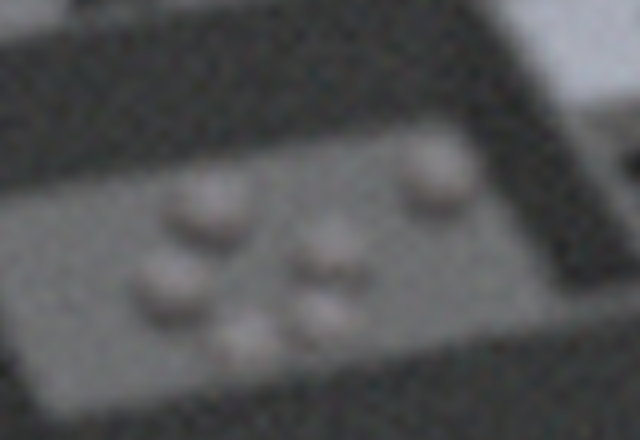

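All six balls are in the bin, at z9 (437,172), (208,208), (330,255), (172,288), (322,318) and (245,342). To right the cup I'll push its foot against the top of the fixed tall end plate, which stays clear of the balls. Turn and move there.

```bash
python3 - <<'E'
from h import *
q=KN+.055*U+.085*V;print(q)
to(*q,.20,None);print(manip.get_state()["qpos"])
E
```

```text
[0.5226 0.1533]
t 11.3 pos [0.5683 0.0753 0.2233] jaw -74.97 w 0.0115 F [-0.025   0.9495 -1.9727] -> d [ 0.0226 -0.0873  0.0241] turn 
[ 0.0107  0.2706  1.5328 -0.0007  1.3247  1.3193]
```

play_rows(
  plan=[
    [[1,0,0,0,-8],[1,0,-0.008,0.002,-16],[1,0,-0.016,0.004,-24],[1,0,-0.024,0.006,-32],[1,0,-0.032,0.009,-40],[1,0,-0.04,0.011,-48],[1,0,-0.048,0.013,-56],[1,0,-0.056,0.016,-64],[1,0,-0.065,0.018,-72],[1,0,-0.073,0.02,-80],[1,0,-0.081,0.022,-88],[1,0,-0.087,0.024,-90]],
  ],
)

```text
clock: 12.5
position: [0.5211, 0.1531, 0.2211]
ee_rot: [0.565, 0.432, 0.558, -0.428]
contact_force: [-0.6, -0.3, -1.1]
width: 0.0111
```

```bash
python3 - <<'E'
from h import *
q=KN+.055*U+.09*V
to(*q,.137,15)
for n in("scene","top"):
    p,d=manip.get_image(n)
    x,y=(200,180) if n=="top" else (250,110)
    cv2.imwrite(f"pics/{n}10.png",cv2.resize(p[y:y+190,x:x+190,::-1],None,fx=3.1,fy=3.1,interpolation=cv2.INTER_CUBIC))
E
```

```text
t 12.5 pos [0.5211 0.1531 0.2211] jaw 15.13 w 0.0111 F [-0.6053 -0.3004 -1.0906] -> d [ 0.0841  0.0007 -0.0051] turn 0.12894828542076198
```

View pics/scene10.png

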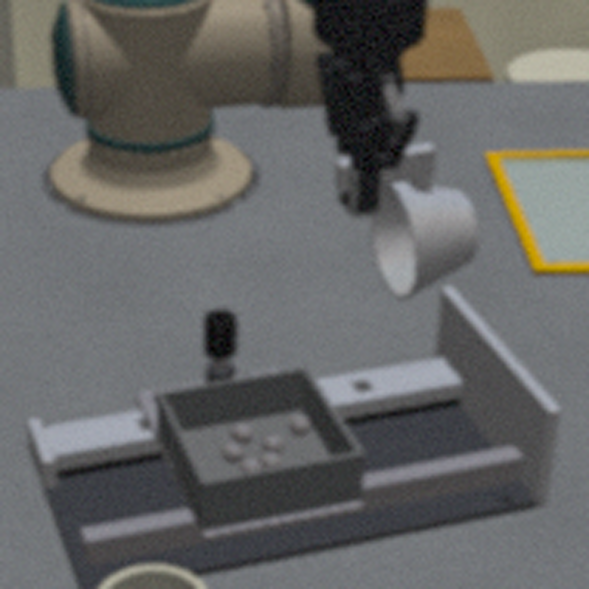

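View pics/top10.png

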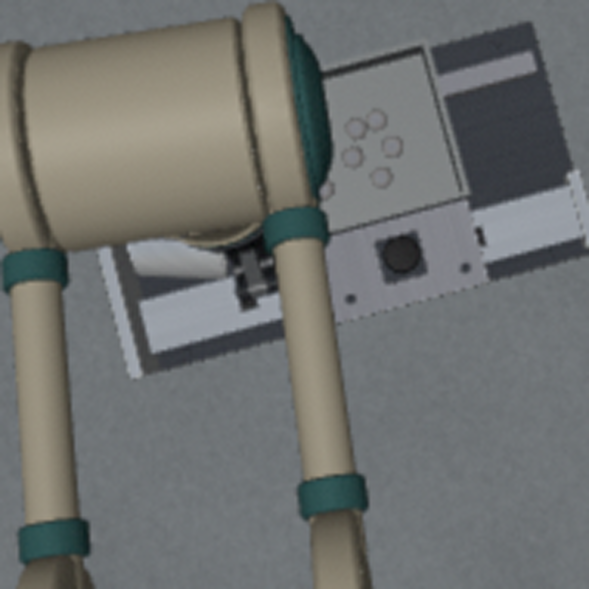

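The scene view shows the cup on its side, mouth to the left, foot facing the end plate. Lower it beside the plate and roll it upright over the plate's edge.

play_rows(
  plan=[
    [[1,0.025,0,-0.002,0],[1,0.05,0,-0.004,0],[1,0.07,0,-0.005,0],[1,0.08,0,-0.005,0],[1,0.08,0,-0.014,0],[1,0.079,0,-0.023,0],[1,0.075,0,-0.031,0],[1,0.07,0,-0.041,0],[1,0.064,0,-0.052,0],[1,0.064,0,-0.052,0]],
  ],
)

```text
clock: 13.6
position: [0.509, 0.2055, 0.1592]
ee_rot: [0.565, 0.433, 0.557, -0.427]
contact_force: [0.1, -0.0, -3.3]
width: 0.0112
```

```bash
python3 - <<'E'
from h import *
q=KN+.055*U+.2*V
to(*q,.137,15)
p,d=manip.get_image("scene")
x,y=(300,110)
cv2.imwrite(f"pics/scene11.png",cv2.resize(p[y:y+170,x:x+190,::-1],None,fx=3.1,fy=3.1,interpolation=cv2.INTER_CUBIC))
E
```

```text
t 13.6 pos [0.509  0.2055 0.1592] jaw 15.08 w 0.0112 F [ 0.1476 -0.0247 -3.3252] -> d [ 0.022  -0.0006 -0.0612] turn 0.07785338600854175
```

View pics/scene11.png

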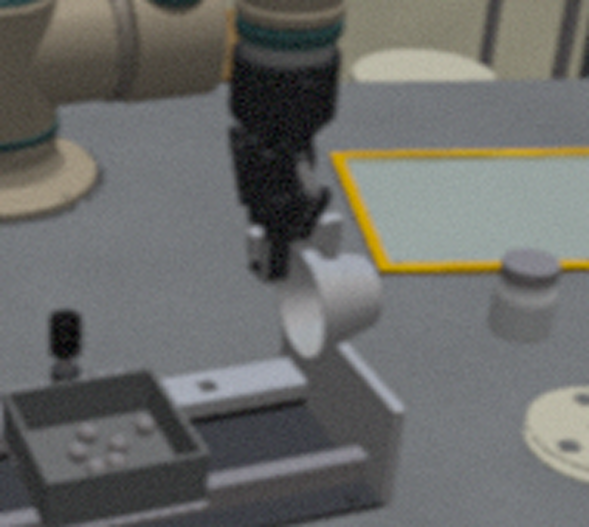

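The foot passed over the plate's top because I rose too early. Back off, go lower, and push straight first.

play_rows(
  plan=[
    [[1,-0.005,0,0.02,0],[1,-0.005,0,0.042,0],[1,0.012,0,0.042,0],[1,0.026,0,0.042,0],[1,0.026,0,0.034,0],[1,0.026,0,0.028,0],[1,0.026,0,0.022,0],[1,0.026,0,0.017,0],[1,0.026,0,0.017,0]],
  ],
)

```text
clock: 14.55
position: [0.5152, 0.186, 0.1342]
ee_rot: [0.568, 0.431, 0.556, -0.427]
contact_force: [1.7, -8.3, 1.7]
width: 0.0112
```

```bash
python3 - <<'E'
from h import *
q=KN+.055*U+.2*V
to(*q,.137,15)
p,d=manip.get_image("scene")
x,y=(300,110)
cv2.imwrite(f"pics/scene12.png",cv2.resize(p[y:y+170,x:x+190,::-1],None,fx=3.1,fy=3.1,interpolation=cv2.INTER_CUBIC))
E
```

```text
t 14.55 pos [0.5152 0.186  0.1342] jaw 15.28 w 0.0112 F [ 1.748  -8.3349  1.7282] -> d [-0.0037 -0.0009 -0.0815] turn 0.2823477950572908
```

View pics/scene12.png

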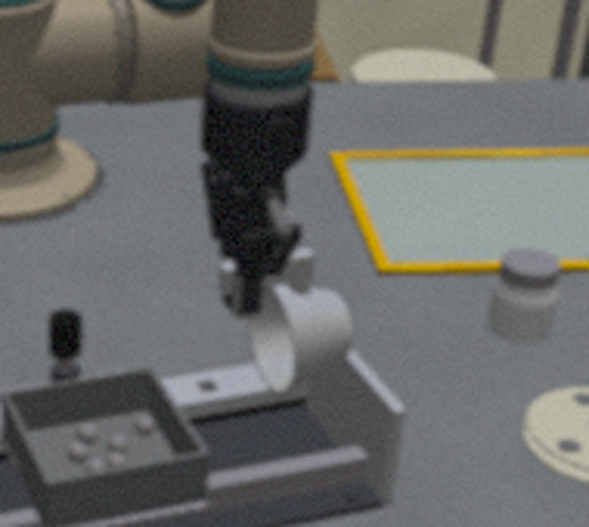

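play_rows(
  plan=[
    [[1,-0.004,0,-0.008,0],[1,-0.011,0,-0.014,0],[1,-0.018,0,-0.02,0],[1,-0.025,0,-0.029,0],[1,-0.031,0,-0.037,0],[1,-0.035,0,-0.044,0],[1,-0.035,0,-0.044,0]],
  ],
)

```text
clock: 15.3
position: [0.5034, 0.229, 0.17]
ee_rot: [0.57, 0.431, 0.555, -0.426]
contact_force: [0.3, -4.0, 4.1]
width: 0.0113
```

```bash
python3 - <<'E'
from h import *
q=KN+.055*U+.2*V
to(*q,.137,15)
p,d=manip.get_image("scene")
x,y=(300,110)
cv2.imwrite(f"pics/scene13.png",cv2.resize(p[y:y+170,x:x+190,::-1],None,fx=3.1,fy=3.1,interpolation=cv2.INTER_CUBIC))
E
```

```text
t 15.3 pos [0.5034 0.229  0.17  ] jaw 15.37 w 0.0113 F [ 0.276  -4.0134  4.1307] -> d [ 0.0326 -0.0013 -0.0374] turn 0.365928341574417
```

View pics/scene13.png

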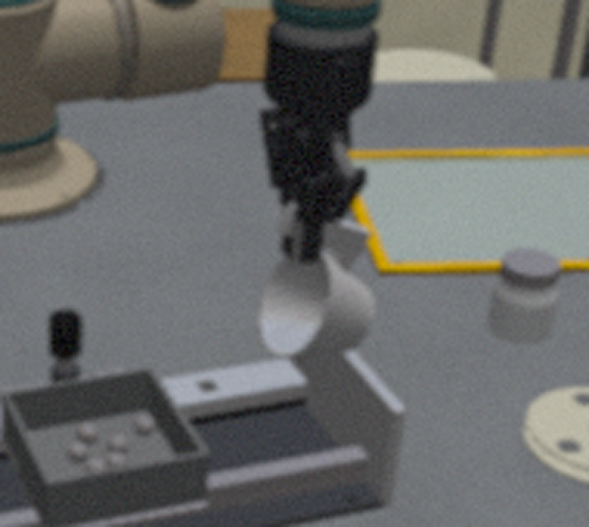

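play_rows(
  plan=[
    [[1,-0.004,0,-0.012,0],[1,-0.007,0,-0.0254,0],[1,-0.008,0,-0.04,0],[1,-0.007,0,-0.054,0],[1,-0.003,0,-0.068,0],[1,0.003,0,-0.081,0],[1,0.011,0,-0.095,0],[1,0.019,0,-0.105,0],[1,0.019,0,-0.105,0]],
  ],
)

```text
clock: 16.25
position: [0.4758, 0.3331, 0.1513]
ee_rot: [0.569, 0.432, 0.556, -0.425]
contact_force: [-2.5, 0.6, 9.8]
width: 0.0115
```

```bash
python3 - <<'E'
from h import *
q=KN+.055*U+.2*V
to(*q,.137,15)
p,d=manip.get_image("scene")
x,y=(300,110)
cv2.imwrite(f"pics/scene14.png",cv2.resize(p[y:y+170,x:x+190,::-1],None,fx=3.1,fy=3.1,interpolation=cv2.INTER_CUBIC))
E
```

```text
t 16.25 pos [0.4758 0.3331 0.1513] jaw 15.38 w 0.0115 F [-2.4974  0.5529  9.8022] -> d [ 0.0149 -0.002   0.0706] turn 0.38248501828387305
```

View pics/scene14.png

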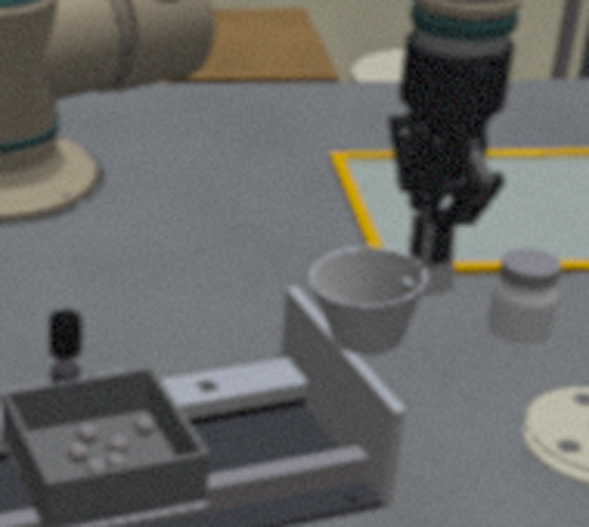

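Cup is now nearly upright past the plate. Firm the grip, lift, and carry it back to its original spot.

```bash
python3 - <<'E'
from h import *
to(.533,-.325,.22,None)
E
```

```text
t 16.3 pos [0.4758 0.333  0.1514] jaw 15.36 w 0.0112 F [-2.0469  1.0356  9.6531] -> d [-0.0659 -0.1177  0.6502] turn
```

play_rows(
  plan=[
    [[1,-0.02,0,0,0],[1,-0.045,0,0,0],[1,-0.066,0,0.005,6],[1,-0.069,-0.005,0.025,14],[1,-0.069,-0.01,0.055,22],[1,-0.069,-0.016,0.09,30],[1,-0.069,-0.023,0.125,38],[1,-0.069,-0.03,0.165,46],[1,-0.069,-0.037,0.205,54],[1,-0.069,-0.044,0.245,62],[1,-0.069,-0.051,0.28,70],[1,-0.069,-0.056,0.31,78]],
  ],
  grip_force=60,
)

```text
clock: 17.5
position: [0.5026, 0.0197, 0.2212]
ee_rot: [0.166, 0.695, 0.164, -0.68]
contact_force: [1.2, 1.0, -1.8]
width: 0.0112
```

```bash
python3 - <<'E'
from h import *
to(.533,-.325,.22,-75)
E
```

```text
t 17.5 pos [0.5026 0.0197 0.2212] jaw -63.06 w 0.0112 F [ 1.1621  1.0041 -1.8327] -> d [0.0012 0.3211 0.1291] turn 11.937128979787246
```

play_rows(
  plan=[
    [[1,0,0.03,0.012,5],[1,0,0.065,0.026,12],[1,0,0.1,0.04,12],[1,0,0.135,0.054,12],[1,0,0.17,0.068,12],[1,0,0.205,0.082,12],[1,0,0.24,0.097,12],[1,0,0.27,0.109,12],[1,0,0.295,0.119,12],[1,0,0.312,0.126,12],[1,0,0.321,0.129,12],[1,0,0.321,0.129,12]],
  ],
)

```text
clock: 18.7
position: [0.5337, -0.3249, 0.2206]
ee_rot: [0.091, 0.709, 0.092, -0.693]
contact_force: [0.2, 0.3, -1.7]
width: 0.0108
```

```bash
python3 - <<'E'
from h import *
to(.533,-.325,.065,-75)
for n in("scene","top"):
    p,d=manip.get_image(n)
    x,y=(430,185) if n=="top" else (90,130)
    cv2.imwrite(f"pics/{n}15.png",cv2.resize(p[y:y+150,x:x+190,::-1],None,fx=4,fy=4,interpolation=cv2.INTER_CUBIC))
E
```

```text
t 18.7 pos [ 0.5337 -0.3249  0.2206] jaw -75.11 w 0.0108 F [ 0.2449  0.2711 -1.6705] -> d [ 0.1556 -0.0004  0.0042] turn -0.10776309765455494
```

View pics/scene15.png

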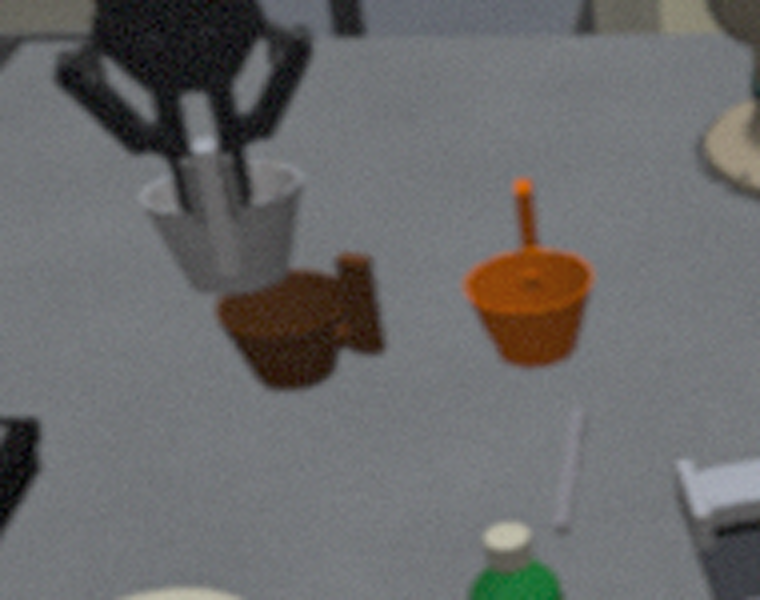

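View pics/top15.png

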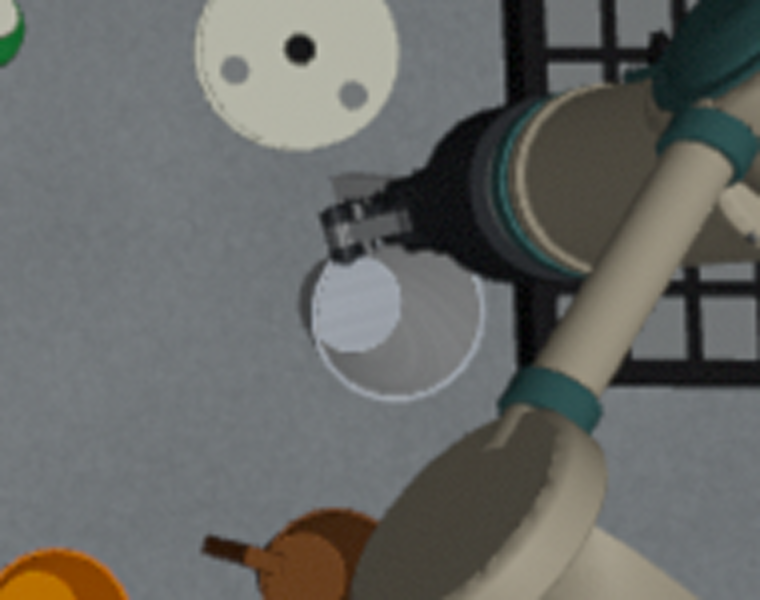

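Cup empty and close to upright, over its old clear spot. Lower it and press gently so the foot goes flat.

play_rows(
  plan=[
    [[1,0.04,0,0,0],[1,0.08,0,0,0],[1,0.115,0,0,0],[1,0.138,0,0,0],[1,0.148,0,0,0],[1,0.153,0,0,0],[1,0.157,0,0,0],[1,0.161,0,0,0],[1,0.164,0,0,0],[1,0.164,0,0,0]],
  ],
  grip_force=30,
)

```text
clock: 19.8
position: [0.54, -0.3234, 0.0624]
ee_rot: [0.093, 0.711, 0.091, -0.691]
contact_force: [2.0, 3.4, 16.1]
width: 0.0112
```

```bash
python3 - <<'E'
from h import *
to(.533,-.325,.065,-75)
p,d=manip.get_image("scene");x,y=90,150
cv2.imwrite(f"pics/scene16.png",cv2.resize(p[y:y+120,x:x+130,::-1],None,fx=5,fy=5,interpolation=cv2.INTER_CUBIC))
E
```

```text
t 19.8 pos [ 0.54   -0.3234  0.0624] jaw -75.08 w 0.0112 F [ 2.0365  3.4399 16.1053] -> d [-0.0028 -0.0002  0.0071] turn -0.07758377154935658
```

View pics/scene16.png

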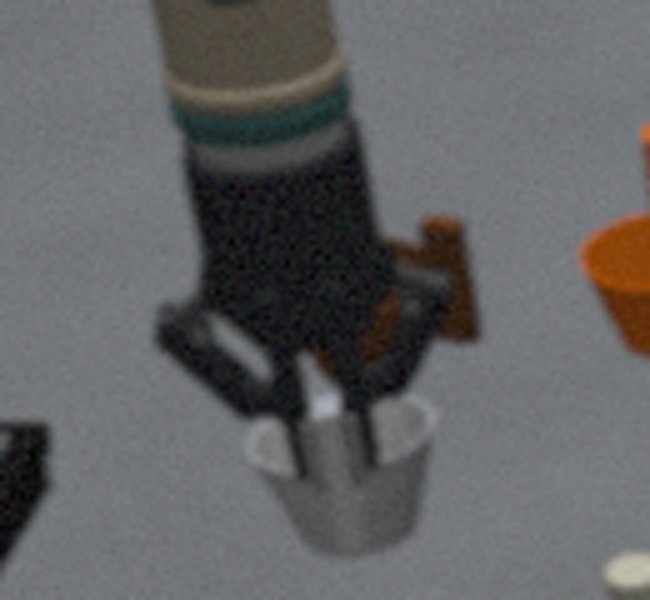

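play_rows(
  plan=[
    [[1,0,0,0,0],[0.6,0,0,0,0],[0,0,0,0,0],[0,0,0,0,0],[0,0,0,0,0],[0,0,0,0,0],[0,-0.03,0,0,0],[0,-0.07,0,0,0],[0,-0.11,0,0,0],[0,-0.15,0,0,0],[0,-0.15,0,0,0]],
  ],
)

```text
clock: 20.95
position: [0.5384, -0.3257, 0.2189]
ee_rot: [0.096, 0.714, 0.088, -0.688]
contact_force: [-0.1, -0.2, -0.6]
width: 0.0855
```

```bash
python3 - <<'E'
from h import *
to(*KN,.20,-75)
for n in("scene","top"):
    p,d=manip.get_image(n)
    cv2.imwrite(f"pics/{n}17f.png",p[:,:,::-1])
    x,y=(430,205) if n=="top" else (90,170)
    cv2.imwrite(f"pics/{n}17.png",cv2.resize(p[y:y+100,x:x+130,::-1],None,fx=5,fy=5,interpolation=cv2.INTER_CUBIC))
E
```

```text
t 20.95 pos [ 0.5384 -0.3257  0.2189] jaw -75.09 w 0.0855 F [-0.0656 -0.2057 -0.599 ] -> d [ 0.0143 -0.3822 -0.0527] turn -0.08638438757547817
```

View pics/scene17.png

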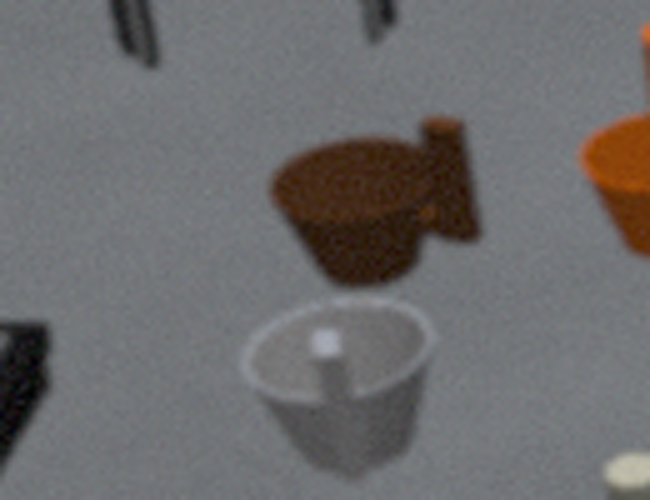

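View pics/top17f.png

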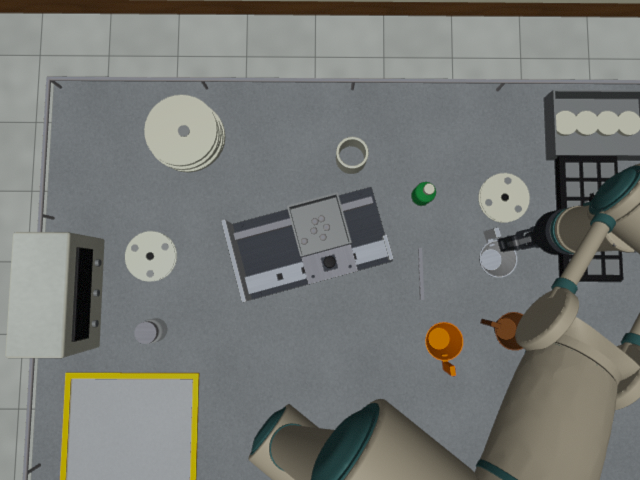

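The rim looks tilted in the scene view (left end (243,365), right end (435,335)), so I'll measure the rim height with depth.

```bash
python3 - <<'E'
from h import *
p,d=manip.get_image("scene")
c=manip.camera_params("scene");K,Rm,t=c["intrinsics"],c["R"],c["t"]
v,u=np.mgrid[220:275,130:185];z=d[220:275,130:185]
X=np.stack([(u-K[0,2])/K[0,0]*z,(v-K[1,2])/K[1,1]*z,z],-1);W=(X-t)@Rm
m=(W[...,2]>.008)
import sys
print((W[...,2][::3,::3]*1000).astype(int))
P=W[m];print(P[:,0].min(),P[:,0].max(),P[:,1].min(),P[:,1].max(),P[:,2].max())
cv2.imwrite("pics/scene18.png",cv2.resize(p[200:290,110:200,::-1],None,fx=6,fy=6,interpolation=cv2.INTER_CUBIC))
E
```

```text
[[ -3  -1   0   0   0   0   0   0  28  25  29  27  27  22  15  -3   0  -1
    0]
 [  2   0  -1  -1  -1  -2   0   2  13  17  19  19  16  11   5   0  -1  -2
    0]
 [  1  -3  -1   0   0   2   0   1   0   6   6   6   2  -2   0   0   0   0
    0]
 [  0   0   0  -3  -1  -1   0   0   3   1   0  -3   0   0   0  -2   0   1
   -1]
 [  0  -1   0   0  -1  -2  -1  54  52  48  51  47  50  50  55   1   0  -2
    0]
 [ -1  -1  -1  -2  -2  52  54  47  45  42  46  39  40  44  50  54   0   0
   -3]
 [  0  -1   1  -3  51  48  44  41  96  97  36  34  35  38  37  50   1   0
    0]
 [ -1  -1   0  53  48  41  35  33  97  94  27  27 715  27  33  54  -1   0
    2]
 [  0   2   0  54  42  34  32  28  86  86  19  21  22  22  55  40   1  -2
   -2]
 [  0  -1   0   1  54  32  24  21  18  77  69  11  54  47  44  -1   0   0
    0]
 [ -3  -2   0   0   0  49  51  51  55  70  66  47  46  40  29  -3   0  -2
    1]
 [  0   0   0   0   0  31  40  42  41  60  61  39  35  30  24   1   0  -1
    0]
 [  1   1   0   0   0  -1  25  29  29  54  51  27  25  18  12   1   0   0
    1]
 [  0   0  -1   1   0   0   1  19  21  44  44  31  14   7   0   0   0   0
   -1]
 [  0   0  -1   1  -1  -2  -3   0   6  10  35  33   1   0  -1   2  -3   0
   -2]
 [  0   0   0  -2   0  -2  -1   1   1   0  30  26   1  -1   0   0   0   0
   -3]
 [  2  -1   2  -1  -1  -1   0   0   0   0   0   0  -3   0   0   0   0   0
    0]
 [  1   1  -1  -2  -1   0  -3  -1  -1  -1   0   0   1   0   0   2  -1   0
   -2]
 [ -1  -2  -1   0   0  -1   0   0   0   0  -1   0   0  -1  -1   0   0  -2
    0]]
0.34293253548946145 1.4935337806971387 -0.3882671931282176 0.020155078754919533 0.7157951170170297
```

View pics/scene18.png

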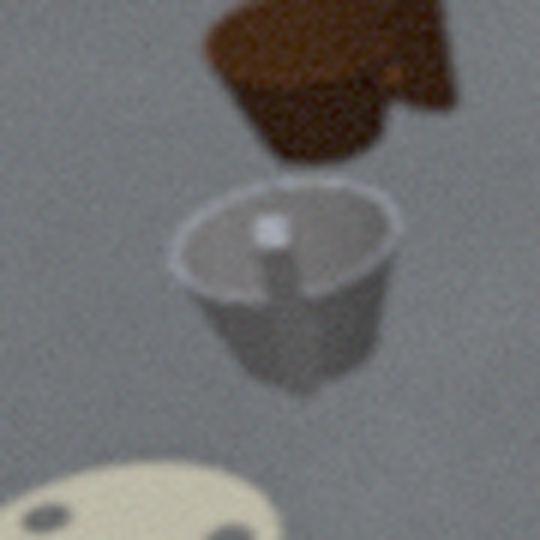

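Depth puts the whole rim at 51–55 mm and the handle top at 97 mm, so the cup stands upright. The tilted look is only perspective. On to the knob.

play_rows(
  plan=[
    [[0,0.003,-0.03,-0.004,0],[0,0.006,-0.075,-0.01,0],[0,0.01,-0.12,-0.017,0],[0,0.014,-0.165,-0.023,0],[0,0.014,-0.21,-0.029,0],[0,0.014,-0.255,-0.035,0],[0,0.014,-0.3,-0.041,0],[0,0.014,-0.34,-0.047,0],[0,0.014,-0.37,-0.051,0],[0,0.014,-0.382,-0.053,0],[0,0.014,-0.382,-0.053,0],[0,0.014,-0.382,-0.053,0]],
  ],
)

```text
clock: 22.3
position: [0.4883, 0.0587, 0.196]
ee_rot: [0.093, 0.711, 0.091, -0.692]
contact_force: [0.1, 0.3, -0.0]
width: 0.0852
```

```bash
python3 - <<'E'
from h import *
to(*KN,.082,-75)
for n in("scene","top"):
    p,d=manip.get_image(n)
    x,y=(250,185) if n=="top" else (250,150)
    cv2.imwrite(f"pics/{n}19.png",cv2.resize(p[y:y+130,x:x+150,::-1],None,fx=4,fy=4,interpolation=cv2.INTER_CUBIC))
    q=manip.get_state()["position"]
    print(n,(proj(n,[*KN,.117])-[x,y])*4,(proj(n,q)-[x,y])*4)
    if n=="scene":
        K=(p.max(2)<45).astype(np.uint8);K[:, :310]=0;K[:,332:]=0;K[:205]=0;K[240:]=0
        ys,xs=np.nonzero(K);print("dark",xs.min(),xs.max(),ys.min(),ys.max(),proj(n,[*KN,.117]),proj(n,[*KN,.101]))
E
```

```text
t 22.3 pos [0.4883 0.0587 0.196 ] jaw -75.07 w 0.0852 F [ 0.0521  0.2642 -0.0315] -> d [0.1141 0.0017 0.0003] turn -0.06814903287003915
scene [281.9304 246.5683] [284.5961 124.1332]
dark 317 324 211 225 [320.4826 211.6421] [320.4651 217.4254]
top [316.6976 306.9611] [315.5067 306.3202]
```

View pics/scene19.png

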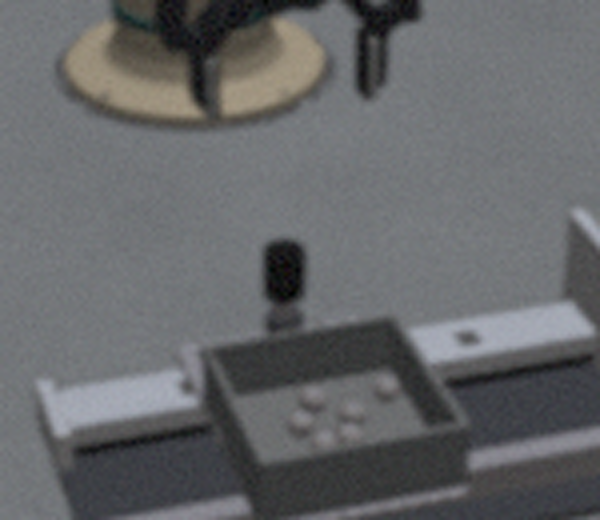

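View pics/top19.png

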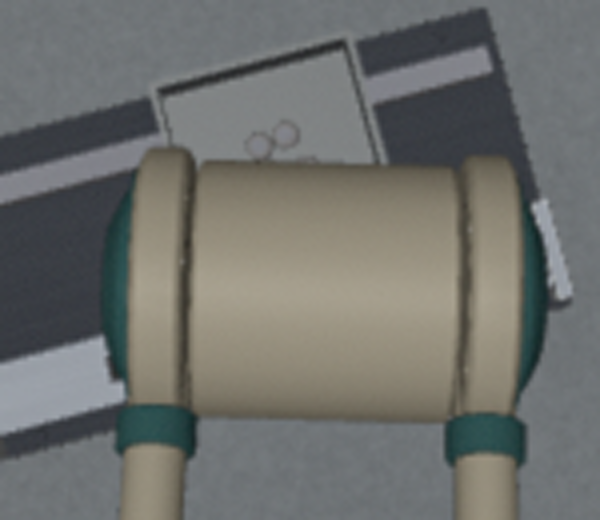

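play_rows(
  plan=[
    [[0,0.04,0.002,0,0],[0,0.08,0.002,0,0],[0,0.105,0.002,0,0],[0,0.114,0.002,0,0],[0,0.114,0.002,0,0],[0.4,0.114,0.002,0,0],[0.6,0.114,0.002,0,0],[1,0.114,0.002,0,0],[1,0.114,0.002,0,0],[1,0.114,0.002,0,0],[1,0.114,0.002,0,0],[1,0.114,0.002,0,0]],
  ],
  grip_force=80,
)

```text
clock: 23.6
position: [0.4928, 0.0565, 0.0836]
ee_rot: [0.092, 0.712, 0.09, -0.691]
contact_force: [0.4, -1.0, 5.7]
width: 0.0245
```

```bash
python3 - <<'E'
from h import *
s=manip.get_state();x,y,z=s["position"];print(rot(s)[:,0])
to(x,y,z+.0165,-75)
to(x+.06*V[0],y+.06*V[1],z+.0165,-75)
to(x+.06*V[0],y+.06*V[1],z,-75)
p,d=manip.get_image("scene");X,Y=250,150
cv2.imwrite("pics/scene20.png",cv2.resize(p[Y:Y+130,X:X+150,::-1],None,fx=4,fy=4,interpolation=cv2.INTER_CUBIC))
E
```

```text
[ 0.0296  0.0006 -0.9996]
t 23.6 pos [0.4928 0.0565 0.0836] jaw -75.16 w 0.0245 F [ 0.4    -0.9875  5.6714] -> d [-0.0165  0.0001 -0.0005] turn -0.1599573700964072
t 23.6 pos [0.4928 0.0565 0.0836] jaw -75.16 w 0.0245 F [ 0.4    -0.9875  5.6714] -> d [-0.0169 -0.0599 -0.0003] turn -0.1599573700964072
t 23.6 pos [0.4928 0.0565 0.0836] jaw -75.16 w 0.0245 F [ 0.4    -0.9875  5.6714] -> d [-0.0004 -0.06    0.0002] turn -0.1599573700964072
```

View pics/scene20.png

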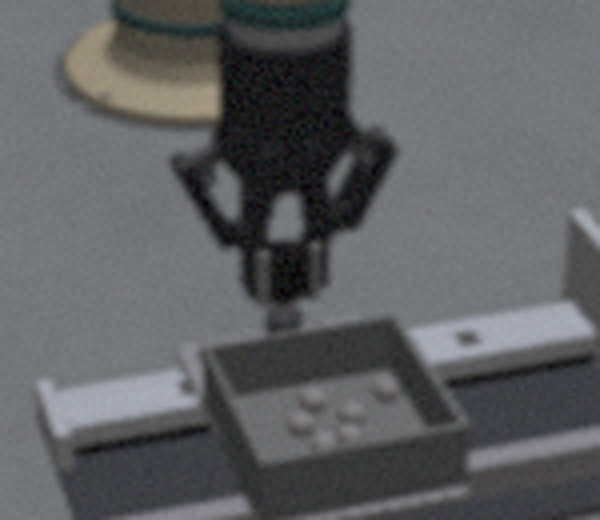

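Knob is gripped (opening 24.5 mm). Pull it up.

play_rows(
  plan=[
    [[1,-0.004,0,0,0],[1,-0.008,0,0,0],[1,-0.012,0,0,0],[1,-0.015,0,0,0],[1,-0.017,0,0,0],[1,-0.017,0,0,0],[1,-0.017,0,0,0]],
  ],
)

```text
clock: 24.35
position: [0.4927, 0.0566, 0.1006]
ee_rot: [0.092, 0.712, 0.09, -0.69]
contact_force: [4.7, -0.8, -8.4]
width: 0.0244
```

```bash
python3 - <<'E'
from h import *
s=manip.get_state();x,y,z=s["position"]
to(x+.06*V[0],y+.06*V[1],z,-75)
p,d=manip.get_image("scene");X,Y=250,150
cv2.imwrite("pics/scene21.png",cv2.resize(p[Y:Y+130,X:X+150,::-1],None,fx=4,fy=4,interpolation=cv2.INTER_CUBIC))
E
```

```text
t 24.35 pos [0.4927 0.0566 0.1006] jaw -75.16 w 0.0244 F [ 4.6864 -0.7634 -8.4135] -> d [-0.0004 -0.06    0.0002] turn -0.16415112128788678
```

View pics/scene21.png

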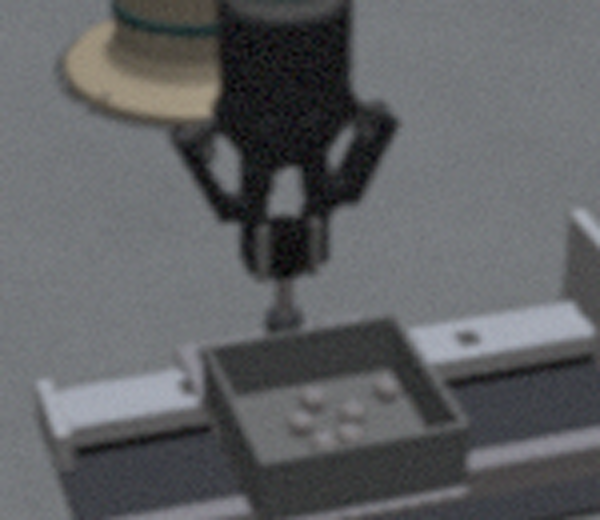

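Knob is up by about 17 mm, with a spring force of 8.4 N. Slide 60 mm.

play_rows(
  plan=[
    [[1,0,-0.005,0,0],[1,0,-0.012,0,0],[1,0,-0.021,0,0],[1,0,-0.03,0,0],[1,0,-0.039,0,0],[1,0,-0.048,0,0],[1,0,-0.055,0,0],[1,0,-0.06,0,0],[1,0,-0.06,0,0],[1,0,-0.06,0,0]],
  ],
)

```text
clock: 25.4
position: [0.4764, 0.1156, 0.0999]
ee_rot: [0.092, 0.711, 0.091, -0.691]
contact_force: [0.4, 2.9, -7.9]
width: 0.0242
```

```bash
python3 - <<'E'
from h import *
x,y=.4928+.06*V[0],.0565+.06*V[1]
to(x,y,.0836,-75)
p,d=manip.get_image("scene");X,Y=250,150
cv2.imwrite("pics/scene22.png",cv2.resize(p[Y:Y+130,X:X+150,::-1],None,fx=4,fy=4,interpolation=cv2.INTER_CUBIC))
E
```

```text
t 25.4 pos [0.4764 0.1156 0.0999] jaw -75.18 w 0.0242 F [ 0.4314  2.8989 -7.9009] -> d [ 0.0163  0.0013 -0.0001] turn -0.18015871976503206
```

View pics/scene22.png

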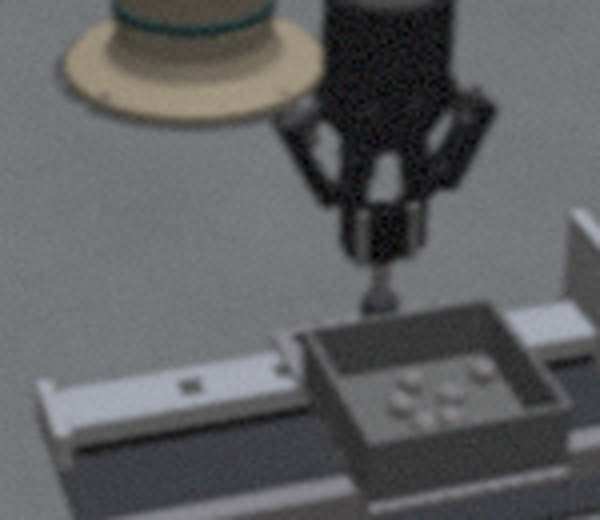

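play_rows(
  plan=[
    [[1,0.003,0.001,0,0],[1,0.006,0.001,0,0],[1,0.009,0.001,0,0],[1,0.012,0.001,0,0],[1,0.015,0.001,0,0],[1,0.0175,0.001,0,0],[1,0.0175,0.001,0,0],[1,0.0175,0.001,0,0]],
  ],
)

```text
clock: 26.25
position: [0.4769, 0.1142, 0.0836]
ee_rot: [0.092, 0.711, 0.091, -0.691]
contact_force: [-3.7, 1.1, 5.2]
width: 0.0238
```

```bash
python3 - <<'E'
from h import *
x,y=.4928+.06*V[0],.0565+.06*V[1]
to(x,y,.0836,-75)
for n in("scene","top"):
    p,d=manip.get_image(n);X,Y=(250,150) if n=="scene" else (220,180)
    cv2.imwrite(f"pics/{n}23f.png",p[:,:,::-1])
    cv2.imwrite(f"pics/{n}23.png",cv2.resize(p[Y:Y+130,X:X+150,::-1],None,fx=4,fy=4,interpolation=cv2.INTER_CUBIC))
E
```

```text
t 26.25 pos [0.4769 0.1142 0.0836] jaw -75.18 w 0.0238 F [-3.7423  1.0794  5.1773] -> d [-0.     -0.0002 -0.0004] turn -0.1788585961657816
```

View pics/scene23.png

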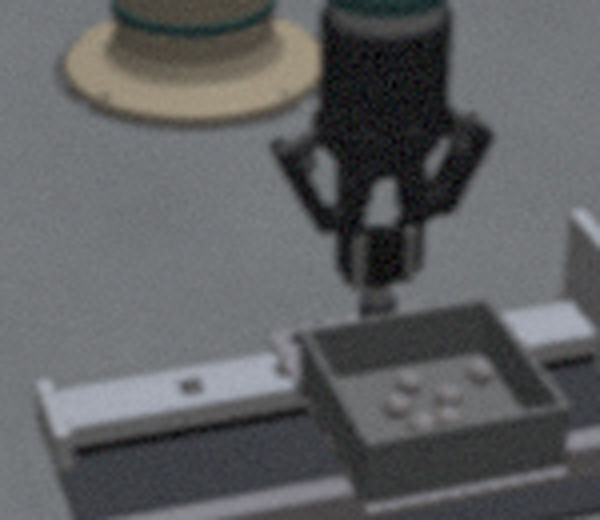

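View pics/top23f.png

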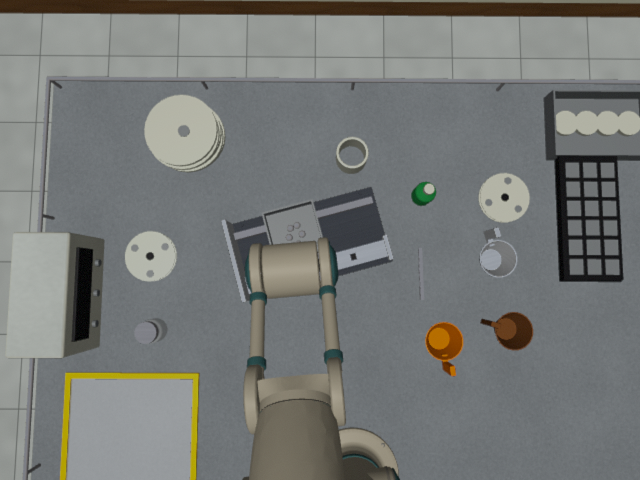

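TCP height and force match the gripped-home state from before, and the knob-to-sleeve gap looks the same. I'll press down a touch as a check.

play_rows(
  plan=[
    [[1,0.0015,0,0,0],[1,0.0015,0,0,0],[1,0.0015,0,0,0],[1,0.0015,0,0,0]],
  ],
)

```text
clock: 26.75
position: [0.477, 0.1141, 0.0836]
ee_rot: [0.092, 0.711, 0.09, -0.691]
contact_force: [-3.8, 0.7, 7.0]
width: 0.024
```

```bash
python3 - <<'E'
from h import *
x,y=.4928+.06*V[0],.0565+.06*V[1]
to(x,y,.0836,-75)
p,d=manip.get_image("scene");a=p[150:280,250:400,::-1];b=cv2.imread("pics/scene0.png")[210:240,300:345]
cv2.imwrite("pics/scene24.png",cv2.resize(np.ascontiguousarray(a[20:90,60:130]),None,fx=8,fy=8,interpolation=cv2.INTER_CUBIC))
E
```

```text
t 26.75 pos [0.477  0.1141 0.0836] jaw -75.18 w 0.024 F [-3.7761  0.7108  7.0235] -> d [-0.     -0.0003 -0.0004] turn -0.18285676888829983
```

View pics/scene24.png

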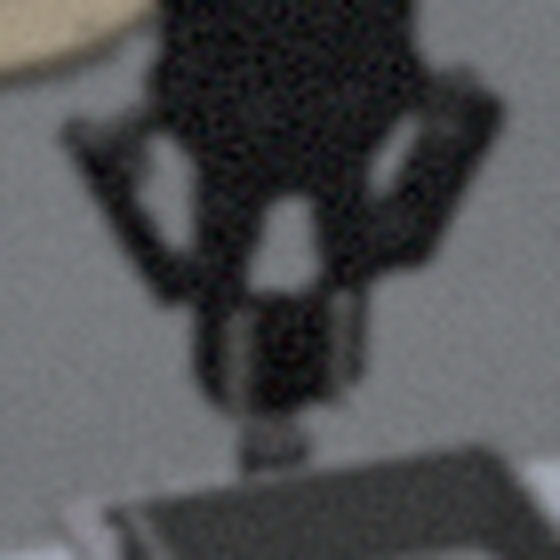

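The extra press gave no more travel and the force rose from 5 to 7 N, so the pin is on its stop in the next hole. Handing in.

```bash
python3 -c "
from rig import manip
print(manip.sign_off())"
```

```text
the job is handed in; nothing more can be done
None
```

I did the whole job in the order asked and handed it in at about 26.8 s; no verdict was reported.

- **Balls:** I gripped the cup by its handle and rolled it over the bin's far wall to tip the balls in. All six were counted in the bin.
- **Cup:** I rolled it upright over the tall end plate and stood it empty near its old spot. Depth puts the whole rim at 51–55 mm and the handle top at 97 mm, so it is level. It looked tilted in one picture, but the depth reading did not agree.
- **Shuttle and pin:** I pulled the knob up about 17 mm, slid the shuttle about 60 mm towards the end plate and let the pin down. The fingertip height is back at 83.6 mm, the same as with the pin home in the first hole. Pressing 1.5 mm further gave no more travel, only more force (5 to 7 N), so I take the pin as fully home. The knob is still held.
- **Hitches:** The first try at righting the cup passed over the end plate without touching it and was redone. Setting the cup down pressed with about 16 N.
- **Other things:** the bystanders and look-alike cups show no movement in the last top view.

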